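# Fetch the moss dish from behind the bottles for weighing

## Task

The small covered moss dish at the back of the grey spill tray is boxed in by three blue-capped vessels (a tall round bottle, a conical flask and a square bottle): first stand all three of these on the black side mat and let go of them, leaving the dish where it is meanwhile. Then set the dish in the middle of the balance's pan, and only after that put the three vessels back in the tray, each upright on the very spot where it stood at the start. Tip none of these over, and do not disturb the small jar and the vial that stay in the tray.

Things in the scene. Friction and masses are not known exactly. Their poses are not given: they have to be found in the camera images.
- tall_bottle: Loose. Tall round clear-glass bottle, 60 mm diameter, 152 mm tall, about 0.26 kg, with a blue screw cap 43 mm in diameter (45 mm over its ribs) that reaches from 122 to 152 mm above the foot; below the cap a 35 mm neck, shoulder from 98 to 115 mm. Origin: centre of the underside, z up. At the start it stands in one of three spots in the tray, left of, in front of or right of the dish; that very spot is where it must return to.
- flask: Loose. Conical clear-glass flask, 64 mm diameter at the foot, tapering to a 27 mm neck at 74 mm, 122 mm tall, about 0.16 kg, with a blue screw cap 35 mm in diameter (37 mm over its ribs) from 94 to 122 mm above the foot. Origin: centre of the underside, z up. At the start it stands in another of the three spots beside the dish, to which it must return.
- square_bottle: Loose. Square clear-glass bottle, 56 x 56 mm, 120 mm tall, about 0.22 kg; the square body is 74 mm tall, then shoulder and neck, with a round blue screw cap 39 mm in diameter (41 mm over its ribs) from 92 to 120 mm above the foot. Origin: centre of the underside, z up; x and y across its flat sides. At the start it stands in the third of the three spots beside the dish, to which it must return.
- dish: Loose. Covered round glass culture dish with green moss on brown soil inside, 60 mm diameter, 30 mm tall, about 0.09 kg, closed (the lid is one with it). Origin: centre of the underside, z up. Stands at the back (+x side) of the tray, about 15 mm from its back wall, with the three vessels only 10 to 30 mm from it, too close for a finger.
- tray: Fixed during the job. Grey open plastic spill tray, 210 mm (its x, front to back) by 300 mm (its y), walls 26 mm tall and 4 mm thick, a rim 5 mm wider outside, inner floor 4 mm above the bench. Origin: centre of the underside; x points to its back.
- mat: Fixed. Flat black rubber mat, 240 mm (its x) by 220 mm (its y), 3 mm thick, lying empty on the bench on one side of the tray (left or right); the side area for the three vessels. Origin: centre of the underside.
- balance: Fixed. White laboratory balance with a round steel pan of 120 mm diameter whose top lies 66 mm above the bench, on the other side of the tray. Origin: on the bench straight under the pan's centre; its x points to its back. The housing, 52 mm tall, reaches 88 mm behind, 98 mm to either side and 184 mm in front of the origin, where the low display panel is (towards the robot). The pan does not move under a load.
- jar: Loose bystander, not to be disturbed. Small round glass jar with a white lid, 45 mm diameter, 50 mm tall, in the front left (+y) corner of the tray. Origin: centre of the underside.
- vial: Loose bystander, not to be disturbed. Small brown glass vial with a black cap, 26 mm diameter, 50 mm tall, in the front right (-y) corner of the tray. Origin: centre of the underside.

How it is judged:
By the outcome, as a careful person would: the job done as asked, in the order asked, and still so for the second after the job is handed in, with the robot touching nothing.
It also fails if it takes over 147 s, if anything falls off the work surface, if the arm or the gripper's body presses on something with over 40 N, if the wrist force passes 120 N, or if a joint passes its speed limit or range.

## Robot

A 6-joint arm with a two-finger parallel gripper is mounted at the origin on the work surface. World frame = base frame: x ahead of the robot, y to its left, z up, the work surface at z = 0. Lengths are in m, angles in rad, forces in N, time in s.
With the tool pointing down it reaches from about 0.325 to 0.775 m from the base axis. Payload 5.5 kg.
Tool frame: the origin (TCP) lies midway between the tips of the shut fingers; the grasp point (between the pads) lies 19 mm behind it; z points along the fingers, y is the direction in which the jaws open and shut (so a half turn about z gives the same grasp; the last joint's range is limited). The gripper opens to 88 mm and grips with 3 to 60 N. Pads are 20 mm wide; open, the fingers measure 115 mm over their backs; the gripper's body (75 mm by 178 mm) begins 61 mm behind the grasp point.
Start: joints at [-1.2, 0.091, 1.231, -0, 1.82, -0.057], TCP at [0.249, -0.546, 0.223] pointing down, gripper open.
Joint ranges: [-2.87, 2.87], [-0.86, 2.18], [0.17, 2.46], [-1.51, 4.65], [0.06, 2.69], [-2.65, 2.65]. Speed limits (rad/s): [2.57, 2.57, 3.01, 3.14, 3.14, 3.14].

## Interface

Orientations are given as a unit quaternion [w, x, y, z].
In Python, from cell import r, effector, solve_ik, optics gives the robot as it stands. The module is installed in compiled form; this text tells all that it offers. Calls block until the motion is done:
- r.move_ptp(position, orientation): joint-space move of the TCP to a pose.
- r.move_straight(position, orientation=None, max_speed=0.15, threshold=None): straight line of the TCP; orientation=None keeps the orientation; max_speed is the mean speed in m/s. With threshold (N) it stops when the force on the tool has changed by that much, and returns True; else False.
- r.set_joints(angles): joint-space move.
- effector.set_gripper(opening, squeeze=None): finger opening in m; squeeze is the grip in N (None keeps the last); returns when the fingers have stopped.
- r.wait(seconds).
- solve_ik(position, orientation): joint angles nearest the present ones, or None.
- r.sense(): the state.
- optics.read_camera(name): name is "scene" or "side" or "wrist"; returns a dict with "pixels" (420x560x3 uint8, red, green, blue), "z_map" (420x560 float32, m along the optical axis (not along the pixel's ray), 0 where there is no reading), "camera_matrix" (3x3 intrinsics, pixels), "camera_from_world" (4x4, takes a point from world to camera coordinates); the wrist camera has in their place "tool_from_camera" (4x4, takes a point from camera to tool coordinates, whose origin is the TCP and whose axes are the flange's). Camera axes: x right, y down, z forward; pixel columns grow to the right and rows downward; lengths in m; the calibration is good to about 2 mm. A picture is of the moment at which its call begins: read the wrist's pose just before it.
A pose or a line that the arm cannot do raises r.MotionError and nothing moves.
- r.close_job(): hands the job in, once; it reports no verdict.
The state is a dict: "clock": time; "joint_positions": joint angles; "joint_velocities": joint speeds; "joint_efforts": joint torques, N m; "position": TCP position; "eef_rot": TCP orientation; "ft_force": force on the tool from outside, world axes, zero at the start; "torque": the same for the moment, N m; "grip_width": finger opening in m.
Only numpy, scipy, OpenCV 4.12 (cv2) and the standard library are available. Lean on these libraries where they do the work, as an engineer would, in place of code of your own. Each camera call takes 0.05 s, during which the arm holds its last target.

## Working session

There is one attempt and no reset: what is moved stays moved. The work goes in short steps, each a Python script; the robot and the scene stay as the last script left them, time stands still between calls to the robot, and variables do not carry over. Pictures are saved under pics/ and viewed, and the job is handed in when it is done.

```bash
mkdir -p pics; ls; python3 - <<'E'
from cell import r, effector, solve_ik, optics
import cv2,numpy as np
s=r.sense();print(s)
for n in ["scene","side","wrist"]:
    d=optics.read_camera(n); cv2.imwrite(f"pics/{n}0.png",d["pixels"][:,:,::-1]); np.savez(f"{n}0.npz",**d)
    print(n,d["camera_matrix"].round(1).tolist(), (d.get("camera_from_world") if "camera_from_world" in d else d["tool_from_camera"]).round(3).tolist())
E
```

```text
pics
{'clock': 0.0, 'joint_positions': array([-1.19971277e+00,  9.18822215e-02,  1.23186918e+00, -1.90150701e-05,
        1.81980701e+00, -5.66835959e-02]), 'joint_velocities': array([-5.69308492e-06, -9.45630658e-04, -7.49637676e-04,  1.30358458e-03,
       -2.14329837e-03, -1.51515966e-03]), 'joint_efforts': array([-6.20846586e-04, -4.46449113e+01, -4.06452262e+01,  6.98777195e-02,
        2.91363476e-02, -1.35775372e-04]), 'position': array([ 0.24879811, -0.5456597 ,  0.22150234]), 'eef_rot': array([-9.69315826e-04,  9.77213994e-01,  2.12254195e-01, -1.62975784e-04]), 'ft_force': array([-0.62453795, -0.29487334, -0.6179526 ]), 'torque': array([-0.01178599, -0.00751386, -0.01574202]), 'grip_width': 0.08801179234132973}
scene [[437.7, 0.0, 280.6], [0.0, 437.7, 211.9], [0.0, 0.0, 1.0]] [[-0.179, 0.984, -0.009, 0.093], [0.569, 0.097, -0.816, -0.299], [-0.802, -0.152, -0.577, 1.613], [0.0, 0.0, 0.0, 1.0]]
side [[398.7, 0.0, 278.4], [0.0, 398.7, 210.3], [0.0, 0.0, 1.0]] [[0.947, -0.322, 0.006, -0.548], [-0.171, -0.518, -0.838, 0.14], [0.272, 0.793, -0.545, 0.73], [0.0, 0.0, 0.0, 1.0]]
wrist [[334.1, 0.0, 281.0], [0.0, 334.1, 214.7], [0.0, 0.0, 1.0]] [[0.001, -0.953, -0.304, 0.084], [1.0, 0.0, 0.001, -0.001], [-0.001, -0.304, 0.953, -0.163], [0.0, 0.0, 0.0, 1.0]]
```

View pics/scene0.png

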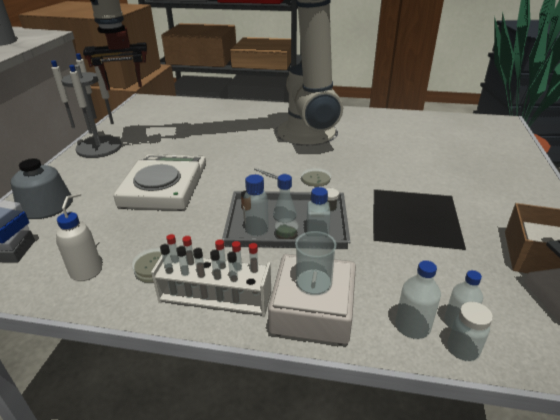

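View pics/side0.png

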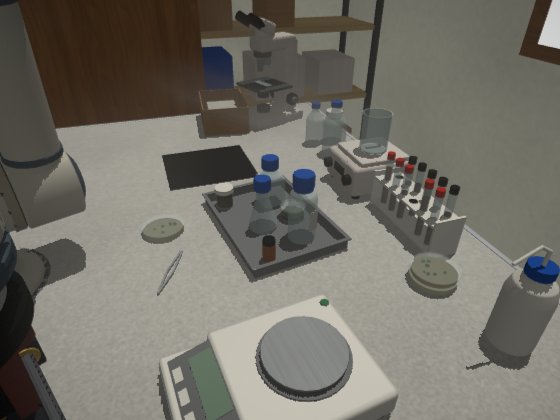

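View pics/wrist0.png

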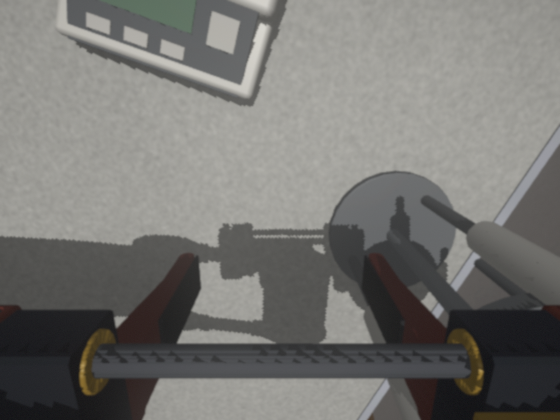

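The scene view shows the tall bottle at (255,205), the flask at (286,200), the square bottle at (318,210) and the dish at (287,230). The mat is at (417,217) on the +y side and the balance at (160,180) on the -y side. Next I'll measure the caps, pan and mat.

```bash
cat > h.py <<'E'
import numpy as np,cv2
def pts(d,T_wc=None):
    z=d["z_map"];K=d["camera_matrix"];v,u=np.indices(z.shape)
    P=np.stack([(u-K[0,2])/K[0,0]*z,(v-K[1,2])/K[1,1]*z,z],-1)
    if T_wc is None: T_wc=np.linalg.inv(d["camera_from_world"])
    W=P@T_wc[:3,:3].T+T_wc[:3,3]; W[z==0]=np.nan
    return W
def ray(d,uv,h,T_wc=None):
    if T_wc is None: T_wc=np.linalg.inv(d["camera_from_world"])
    K=d["camera_matrix"]; g=np.array([(uv[0]-K[0,2])/K[0,0],(uv[1]-K[1,2])/K[1,1],1.]);g=T_wc[:3,:3]@g;o=T_wc[:3,3]
    return o+g*(h-o[2])/g[2]
def blue(d):
    hsv=cv2.cvtColor(d["pixels"],cv2.COLOR_RGB2HSV); return cv2.inRange(hsv,(105,130,40),(125,255,255))
def R2q(R):
    from scipy.spatial.transform import Rotation as Ro
    q=Ro.from_matrix(R).as_quat(); return q[[3,0,1,2]]
def down(a):
    # tool z down, tool x at heading a in world
    x=np.array([np.cos(a),np.sin(a),0]);z=np.array([0,0,-1.]);return R2q(np.stack([x,np.cross(z,x),z],1))
def wristT(s,d):
    from scipy.spatial.transform import Rotation as Ro
    q=s["eef_rot"];T=np.eye(4);T[:3,:3]=Ro.from_quat([q[1],q[2],q[3],q[0]]).as_matrix();T[:3,3]=s["position"]
    return T@d["tool_from_camera"]
E
python3 - <<'E'
from h import *
for n in ["scene","side"]:
    d=dict(np.load(n+"0.npz"));W=pts(d);m=blue(d)
    N,L,S,C=cv2.connectedComponentsWithStats(m)
    for i in range(1,N):
        if S[i,4]<40: continue
        w=W[L==i];w=w[~np.isnan(w[:,0])]
        if len(w)<10 or not(0.3<np.median(w[:,0])<0.8 and abs(np.median(w[:,1]))<0.4): continue
        zt=np.percentile(w[:,2],97);t=w[w[:,2]>zt-.006]
        print(n,C[i].round(),S[i,4],"ztop",zt.round(3),"top bbox mid",((np.percentile(t,3,0)+np.percentile(t,97,0))/2).round(3),"ext",np.ptp(t,axis=0).round(3))
    # black mat: dark low pts
    hsv=cv2.cvtColor(d["pixels"],cv2.COLOR_RGB2HSV)
    k=(hsv[...,2]<40)&(W[...,2]<.012)&(W[...,2]>-.008)&(W[...,0]>.3)&(W[...,1]>.0)
    N,L,S,C=cv2.connectedComponentsWithStats(k.astype(np.uint8))
    i=1+S[1:,4].argmax();c=np.argwhere(L==i)[:,::-1].astype(np.float32)
    w=np.array([ray(d,p,.003)[:2] for p in c],np.float32);print("mat",cv2.minAreaRect(w))
    p=(abs(W[...,2]-.066)<.006)&(abs(W[...,1]+.35)<.3)&(W[...,0]>.2)
    w=W[p];print("pan pts",len(w),(w[:,:2].min(0)+w[:,:2].max(0))/2 if len(w) else 0,np.ptp(w[:,:2],axis=0) if len(w) else 0, cv2.minAreaRect(w[:,:2].astype(np.float32)))
E
```

```text
scene [255. 184.] 274 ztop 0.157 top bbox mid [ 0.618 -0.044  0.154] ext [0.037 0.04  0.007]
scene [284. 181.] 154 ztop 0.126 top bbox mid [0.551 0.017 0.124] ext [0.03  0.032 0.006]
scene [319. 195.] 213 ztop 0.124 top bbox mid [0.597 0.109 0.122] ext [0.038 0.034 0.007]
mat ((0.49147623777389526, 0.3595128655433655), (0.22808200120925903, 0.21159164607524872), 0.41055065393447876)
pan pts 1291 [ 0.66280555 -0.34954975] [0.46571578 0.59907978] ((0.653831422328949, -0.33880817890167236), (0.6129446029663086, 0.43796029686927795), 82.11515808105469)
side [270. 158.] 96 ztop 0.125 top bbox mid [0.593 0.106 0.124] ext [0.034 0.037 0.005]
side [304. 174.] 172 ztop 0.158 top bbox mid [ 0.613 -0.048  0.156] ext [0.041 0.04  0.005]
side [261. 183.] 236 ztop 0.127 top bbox mid [0.545 0.012 0.125] ext [0.032 0.034 0.007]
mat ((1.6396749019622803, 1.8379759788513184), (0.10307064652442932, 0.013170290738344193), 63.859214782714844)
pan pts 5937 [ 0.66298388 -0.24451734] [0.4623469  0.38596011] ((0.664470911026001, -0.24298231303691864), (0.3764285445213318, 0.4553474187850952), 87.74417877197266)
```

```bash
cat > go.py <<'E'
from cell import r, effector, solve_ik, optics
from h import *
def snap(name,tag):
    s=r.sense();d=optics.read_camera(name);cv2.imwrite(f"pics/{tag}.png",d["pixels"][:,:,::-1])
    T=wristT(s,d) if name=="wrist" else np.linalg.inv(d["camera_from_world"])
    np.savez(tag+".npz",T=T,**d);return d,T
E
python3 - <<'E'
from go import *
for a in (0,np.pi,np.pi/2):
    print(a,solve_ik([.62,.03,.34],down(a)),solve_ik([.56,-.34,.34],down(a)))
r.move_ptp([.56,-.34,.34],down(0));snap("wrist","wpan");print(r.sense()["clock"])
r.move_ptp([.62,.03,.34],down(0));snap("wrist","wtray");print(r.sense()["clock"],r.sense()["position"],r.sense()["joint_positions"])
E
```

```text
0 [-6.45266502e-03  2.11945132e-01  8.86381878e-01 -4.44089210e-16
  2.04326564e+00  1.56434366e+00] [-5.97576193e-01  3.16904837e-01  7.62495708e-01 -4.44089210e-16
  2.06219211e+00  9.73220134e-01]
3.141592653589793 [-6.45266502e-03  2.11945132e-01  8.86381878e-01 -4.44089210e-16
  2.04326564e+00 -1.57724899e+00] [-5.97576193e-01  3.16904837e-01  7.62495708e-01 -4.44089210e-16
  2.06219211e+00 -2.16837252e+00]
1.5707963267948966 [-6.45266502e-03  2.11945132e-01  8.86381878e-01 -4.44089210e-16
  2.04326564e+00 -6.45266502e-03] [-5.97576193e-01  3.16904837e-01  7.62495708e-01 -4.44089210e-16
  2.06219211e+00 -5.97576193e-01]
1.65
3.1 [0.62015049 0.02856955 0.33984843] [-8.57121161e-03  2.12238265e-01  8.86326263e-01 -3.73298240e-04
  2.04319214e+00  1.56398752e+00]
```

View pics/wpan.png

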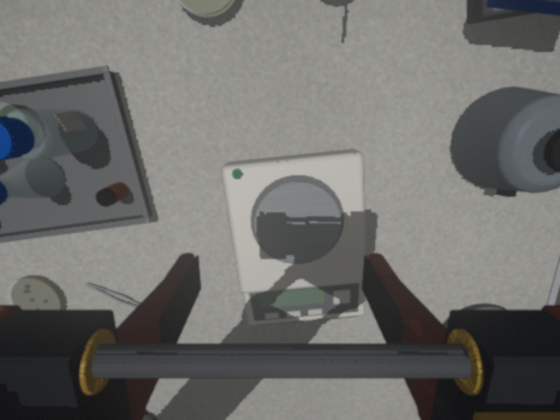

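View pics/wtray.png

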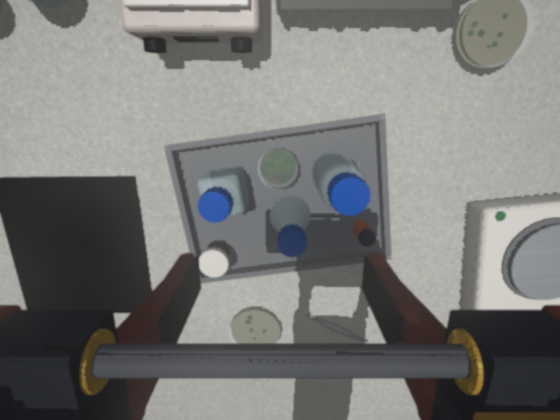

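In the tray view the caps are at (215,205) for the square bottle, (292,241) for the flask and (349,194) for the tall bottle. The dish is at (278,168), the jar at (213,262) and the vial at (363,233). The tray is yawed about 5°. In the other view the pan is at (297,218).

```bash
cat > meas.py <<'E'
from h import *
def caps(tag,vmin=25):
    d=dict(np.load(tag+".npz"));T=d["T"];W=pts(d,T)
    hsv=cv2.cvtColor(d["pixels"],cv2.COLOR_RGB2HSV);m=cv2.inRange(hsv,(100,110,vmin),(130,255,255))
    N,L,S,C=cv2.connectedComponentsWithStats(m)
    for i in range(1,N):
        if S[i,4]<250: continue
        w=W[L==i];zt=np.nanpercentile(w[:,2],90);sel=(L==i)&(abs(W[...,2]-zt)<.008)
        if np.isnan(zt) or zt<.05: continue
        cs,_=cv2.findContours(sel.astype(np.uint8),0,2);c=max(cs,key=cv2.contourArea)
        e=cv2.fitEllipse(cv2.convexHull(c));p=ray(d,e[0],zt,T)
        print("cap",np.round(e[0],1),"z",zt.round(4),"xy",p[:2].round(4),"diam mm",[round(a/d["camera_matrix"][0,0]*np.nanmedian(d["z_map"][sel])*1000,1) for a in e[1]], "n",int(sel.sum()))
E
python3 - <<'E'
from meas import *
caps("wtray")
d=dict(np.load("wtray.npz"));T=d["T"]
g=cv2.cvtColor(d["pixels"],cv2.COLOR_RGB2GRAY)
W=pts(d,T)
print("depth z at dish", [W[v,u].round(3).tolist() for u,v in [(278,168),(270,165),(213,262),(363,237),(300,160),(310,200)]])
crop=d["pixels"][110:285,160:400,::-1];cv2.imwrite("pics/crop1.png",cv2.resize(crop,None,fx=3.2,fy=3.2,interpolation=cv2.INTER_CUBIC))
d=dict(np.load("wpan.npz"));T=d["T"];W=pts(d,T);print("pan z",W[210,290],W[190,230])
crop=d["pixels"][140:330,210:380,::-1];cv2.imwrite("pics/crop2.png",cv2.resize(crop,None,fx=3,fy=3,interpolation=cv2.INTER_CUBIC))
E
```

```text
cap [349.2 194.9] z 0.1574 xy [ 0.6157 -0.0429] diam mm [np.float64(42.5), np.float64(43.4)] n 1255
cap [214.1 205.7] z 0.1254 xy [0.5948 0.1084] diam mm [np.float64(38.3), np.float64(38.9)] n 830
cap [291.7 241.9] z 0.1275 xy [0.5496 0.0168] diam mm [np.float64(32.9), np.float64(34.2)] n 590
depth z at dish [[0.624, 0.034, 0.034], [0.628, 0.045, 0.035], [0.488, 0.13, 0.055], [0.527, -0.088, 0.055], [0.63, 0.001, 0.005], [0.569, -0.015, 0.005]]
pan z [ 0.51054142 -0.35202892  0.06588589] [ 0.53541995 -0.26938609  0.0527443 ]
```

View pics/crop1.png

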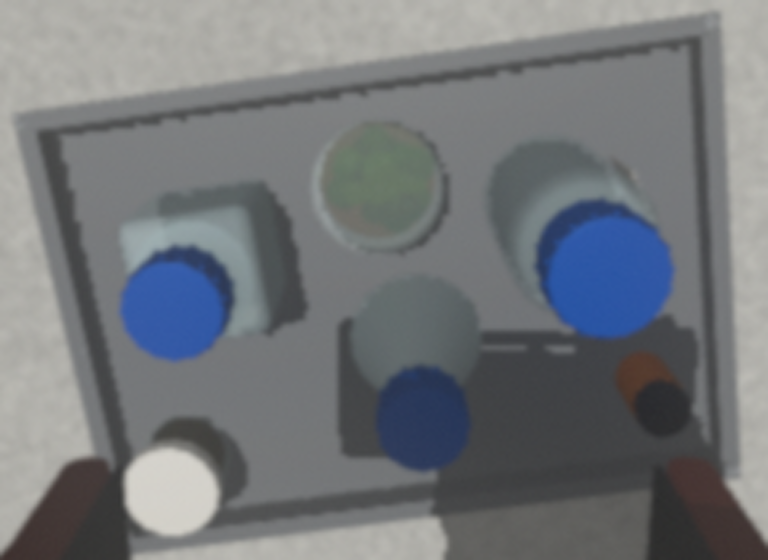

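View pics/crop2.png

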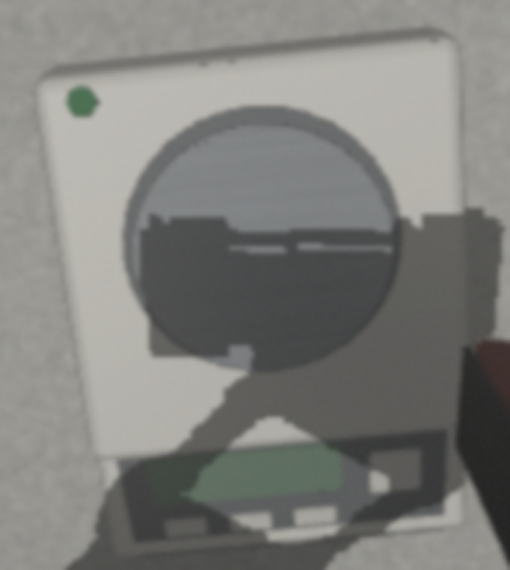

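```bash
cat >> go.py <<'E'
Q=down(0)
H={"tall":.118,"flask":.089,"square":.087}
HOME={"tall":[.6157,-.0429],"flask":[.5496,.0168],"square":[.5948,.1084]}
MAT={"tall":[.49,.305],"flask":[.545,.41],"square":[.435,.41]}
ZH=.165
def pick(n,xy,zb,up=None):
    h=H[n];z=zb+h
    effector.set_gripper(.07)
    r.move_ptp([*xy,z+.06],Q)
    hit=r.move_straight([*xy,z],max_speed=.12,threshold=12)
    print(n,"hit",hit,r.sense()["position"].round(4))
    effector.set_gripper(0.0,25);w=r.sense()["grip_width"];print("width",round(w,4))
    f0=r.sense()["ft_force"][2]
    r.move_straight([*xy,z+.012],max_speed=.05)
    r.move_straight([*xy,h+ZH],max_speed=.25)
    r.wait(.1);print("w",round(r.sense()["grip_width"],4),"df",r.sense()["ft_force"].round(2),round(f0,2),"t",r.sense()["clock"])
def place(n,xy,zb):
    h=H[n];z=zb+h
    r.move_ptp([*xy,h+ZH],Q)
    r.move_straight([*xy,z+.012],max_speed=.25);r.wait(.2)
    hit=r.move_straight([*xy,z-.003],max_speed=.025,threshold=3)
    print(n,"placed hit",hit,r.sense()["position"].round(4),"dz",round(r.sense()["position"][2]-z,4),r.sense()["ft_force"].round(1))
    effector.set_gripper(.07)
    r.move_straight([*xy,h+ZH-.02],max_speed=.2);print("t",r.sense()["clock"])
E
python3 - <<'E'
from meas import *
d=dict(np.load("wpan.npz"));T=d["T"];W=pts(d,T)
p=((abs(W[...,2]-.066)<.004)).astype(np.uint8);cs,_=cv2.findContours(p,0,2);c=max(cs,key=cv2.contourArea);e=cv2.fitEllipse(cv2.convexHull(c));print(e,ray(d,e[0],.066,T),"d",[a/334*np.nanmedian(d["z_map"][p>0]) for a in e[1]])
d=dict(np.load("wtray.npz"));T=d["T"];W=pts(d,T)
p=((abs(W[...,2]-.034)<.006)&(abs(W[...,0]-.624)<.045)&(abs(W[...,1]-.034)<.045)).astype(np.uint8);cs,_=cv2.findContours(p,0,2);c=max(cs,key=cv2.contourArea);e=cv2.fitEllipse(cv2.convexHull(c));print(e,ray(d,e[0],.034,T),"d",[a/334*np.nanmedian(d["z_map"][p>0]) for a in e[1]])
# tray: rim
p=((abs(W[...,2]-.031)<.006)).astype(np.uint8);
w=W[p>0][:,:2].astype(np.float32);print("rim",cv2.minAreaRect(w))
from go import *
pick("square",HOME["square"],.004)
snap("side","s1")
E
```

```text
((296.78179931640625, 221.581298828125), (81.8807601928711, 86.362060546875), 82.23808288574219) [ 0.49387183 -0.36151601  0.066     ] d [np.float32(0.11223957), np.float32(0.11838239)]
((277.0553283691406, 167.8818359375), (41.923641204833984, 42.06614303588867), 4.20548152923584) [0.62369072 0.03516556 0.034     ] d [np.float32(0.059030652), np.float32(0.0592313)]
rim ((0.6110087037086487, -0.01822933554649353), (0.7202890515327454, 0.44225987792015076), 89.9457778930664)
square hit False [0.5954 0.1082 0.092 ]
width 0.0388
w 0.0383 df [-0.64 -1.03 -2.53] 1.25 t 6.9167
```

View pics/s1.png

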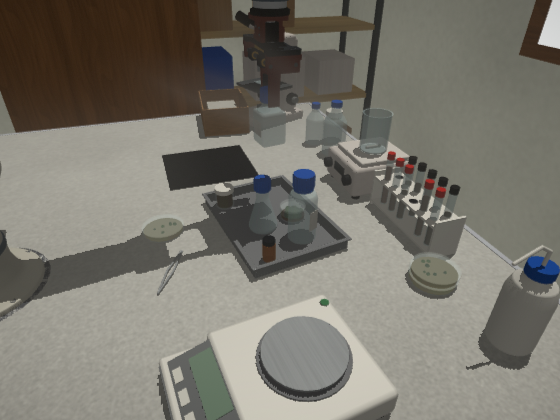

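The square bottle is held upright at about (268,125) and the rest are unchanged. The cap width of 38.8 mm matches. Next: place it on the mat, then move the other two.

```bash
python3 - <<'E'
from go import *
place("square",MAT["square"],.003)
pick("flask",HOME["flask"],.004)
place("flask",MAT["flask"],.003)
snap("side","s2");snap("wrist","w2")
E
```

```text
square placed hit True [0.435  0.4101 0.0899] dz -0.0001 [1.3 0.2 3.3]
t 11.2417
flask hit False [0.5498 0.0171 0.0935]
width 0.0346
w 0.0349 df [ 0.9  -1.03 -1.72] 1.64 t 15.5333
flask placed hit True [0.5449 0.4094 0.0919] dz -0.0001 [-0.3 -2.   3.8]
t 20.025
```

View pics/s2.png

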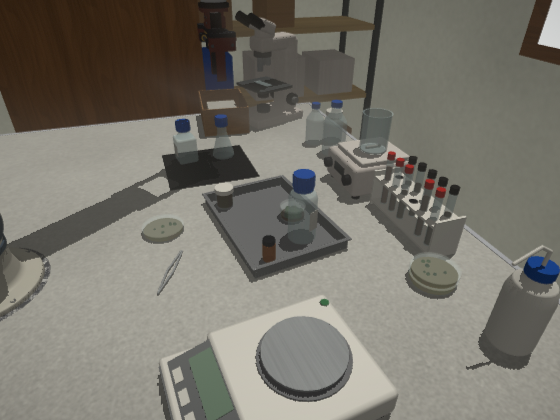

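The square bottle (185,145) and the flask (222,140) stand upright on the mat. Next is the tall bottle, then a close look at the dish.

```bash
python3 - <<'E'
from go import *
pick("tall",HOME["tall"],.004)
place("tall",MAT["tall"],.003)
r.move_ptp([.62,.03,.30],Q);snap("wrist","w3")
snap("side","s3")
d=dict(np.load("w3.npz"));T=d["T"];W=pts(d,T)
p=((abs(W[...,2]-.034)<.006)&(abs(W[...,0]-.624)<.045)&(abs(W[...,1]-.034)<.045)).astype(np.uint8);cs,_=cv2.findContours(p,0,2);c=max(cs,key=cv2.contourArea);e=cv2.fitEllipse(cv2.convexHull(c));print(e,ray(d,e[0],.034,T),"d",[a/334*np.nanmedian(d["z_map"][p>0]) for a in e[1]])
from meas import caps
for n in ("scene",): snap(n,"sc3")
d=dict(np.load("sc3.npz"));W=pts(d);p=((abs(W[...,2]-.066)<.004)&(abs(W[...,0]-.49)<.1)&(abs(W[...,1]+.36)<.1)).astype(np.uint8);cs,_=cv2.findContours(p,0,2);c=max(cs,key=cv2.contourArea);e=cv2.fitEllipse(cv2.convexHull(c));print("pan scene",ray(d,e[0],.066),e)
d=dict(np.load("s3.npz"));W=pts(d);p=((abs(W[...,2]-.066)<.004)&(abs(W[...,0]-.49)<.1)&(abs(W[...,1]+.36)<.1)).astype(np.uint8);cs,_=cv2.findContours(p,0,2);c=max(cs,key=cv2.contourArea);e=cv2.fitEllipse(cv2.convexHull(c));print("pan side",ray(d,e[0],.066),e)
E
```

```text
tall hit False [ 0.6159 -0.0427  0.1225]
width 0.0429
w 0.0425 df [ 0.92  0.9  -2.38] 1.16 t 24.4667
tall placed hit True [0.4899 0.3044 0.1212] dz 0.0002 [ 0.9 -1.5  3.4]
t 28.775
((278.8489074707031, 172.71726989746094), (45.58528137207031, 45.847198486328125), 69.88237762451172) [0.62375902 0.03506269 0.034     ] d [np.float32(0.05890141), np.float32(0.059239842)]
pan scene [ 0.49664531 -0.36026814  0.066     ] ((155.7380828857422, 174.5036163330078), (21.416584014892578, 43.59682846069336), 81.36280059814453)
pan side [ 0.48949786 -0.37026007  0.066     ] ((304.30487060546875, 353.9119567871094), (75.592529296875, 89.23713684082031), 99.83443450927734)
```

View pics/w3.png

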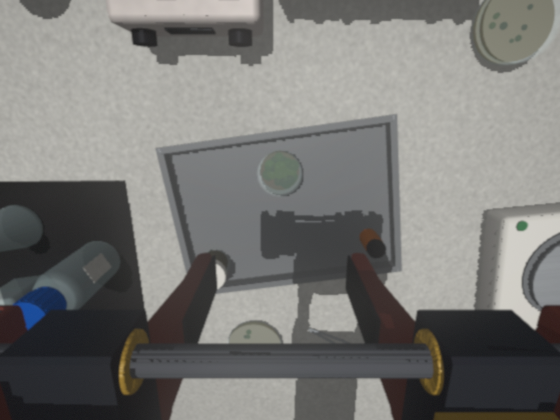

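View pics/s3.png

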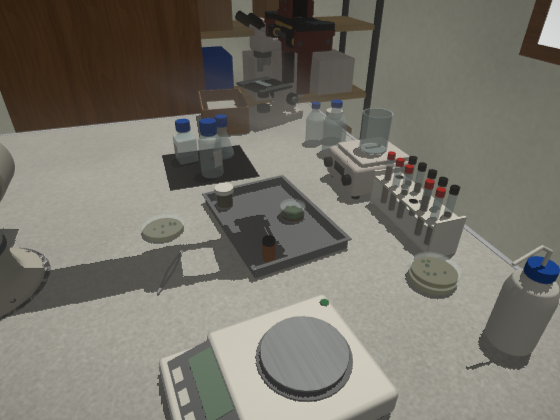

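All three vessels stand on the mat, the tall one at (209,150), and the dish hasn't moved from (0.6237, 0.0351). Next: the dish goes to the pan.

```bash
python3 - <<'E'
from go import *
D=[.6237,.0351];P=[.494,-.3615]
effector.set_gripper(.085)
r.move_ptp([*D,.07],Q)
print(r.move_straight([*D,.008],max_speed=.08,threshold=10),r.sense()["position"].round(4))
effector.set_gripper(0,15);print("w",r.sense()["grip_width"])
r.move_straight([*D,.03],max_speed=.05);r.move_straight([*D,.15],max_speed=.2);print("w",r.sense()["grip_width"])
r.move_ptp([*P,.15],Q);r.move_straight([*P,.084],max_speed=.1);r.wait(.2)
print(r.move_straight([*P,.067],max_speed=.025,threshold=3),r.sense()["position"].round(4),r.sense()["ft_force"].round(1))
effector.set_gripper(.085)
r.move_straight([*P,.22],max_speed=.2);print(r.sense()["clock"])
r.move_ptp([.53,-.36,.30],Q);d,T=snap("wrist","w4")
W=pts(d,T)
for h,c0,rr in((.066,P,.075),(.096,P,.045)):
    p=((abs(W[...,2]-h)<.004)&(np.hypot(W[...,0]-c0[0],W[...,1]-c0[1])<rr)).astype(np.uint8);cs,_=cv2.findContours(p,0,2);c=max(cs,key=cv2.contourArea);e=cv2.fitEllipse(cv2.convexHull(c));print(e,ray(d,e[0],h,T),"d",[a/334*np.nanmedian(d["z_map"][p>0]) for a in e[1]])
E
```

```text
False [0.6241 0.0351 0.0086]
w 0.059494481454379466
w 0.06009161926492642
True [ 0.4939 -0.3614  0.0701] [0.4 0.  3.9]
38.8583
((283.22637939453125, 209.88525390625), (92.41170501708984, 96.12850189208984), 89.4742660522461) [ 0.4939716  -0.36158802  0.066     ] d [np.float32(0.113534816), np.float32(0.11810118)]
((281.8238220214844, 217.47213745117188), (49.4638786315918, 51.365055084228516), 89.53966522216797) [ 0.49394206 -0.3597847   0.096     ] d [np.float32(0.0569268), np.float32(0.059114818)]
```

View pics/w4.png

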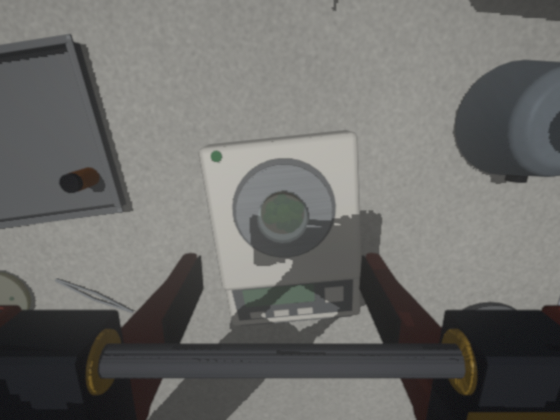

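The dish sits about 2 mm from the pan's centre: pan outline at (283,210), dish at (282,214). Next I'll check the vessels on the mat before returning them.

```bash
python3 - <<'E'
from go import *
from meas import caps
r.move_ptp([.50,.34,.34],Q);snap("wrist","w5");caps("w5")
E
```

```text
cap [218.6 148.1] z 0.1263 xy [0.5421 0.4096] diam mm [np.float64(35.3), np.float64(36.5)] n 792
cap [313.8 200.8] z 0.1564 xy [0.4895 0.3051] diam mm [np.float64(42.3), np.float64(43.2)] n 1218
cap [223.2 236.8] z 0.1242 xy [0.4355 0.4105] diam mm [np.float64(37.0), np.float64(39.5)] n 769
```

View pics/w5.png

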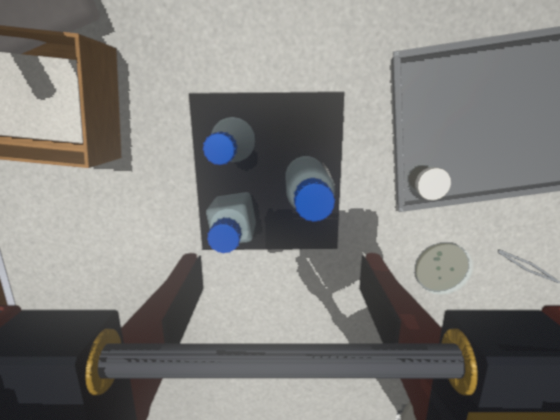

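All three are upright and well within the mat: flask cap (219,148), tall (314,201), square (223,237). Returning them to the same grasp poses restores the original spots.

```bash
python3 - <<'E'
from go import *
for n in ("tall","flask"):
    pick(n,MAT[n],.003); place(n,HOME[n],.004)
snap("side","s6")
E
```

```text
tall hit False [0.4905 0.3053 0.1221]
width 0.0428
w 0.0423 df [ 0.18  0.21 -1.68] 1.8 t 45.4833
tall placed hit True [ 0.6156 -0.0436  0.1222] dz 0.0002 [ 0.  -1.5  3.9]
t 49.7833
flask hit False [0.5453 0.4099 0.0926]
width 0.0349
w 0.035 df [-0.28 -0.51 -2.13] 1.0 t 54.2583
flask placed hit True [0.5494 0.0162 0.0929] dz -0.0001 [ 0.5 -0.8  3.2]
t 58.7417
```

View pics/s6.png

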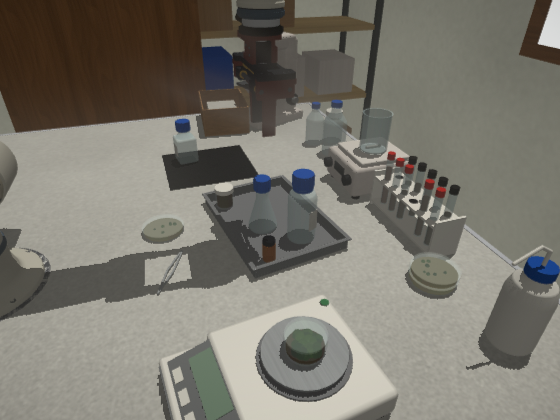

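The tall bottle (303,205) and flask (262,205) are back upright, and the dish is on the pan at (305,345). The square bottle is last.

```bash
python3 - <<'E'
from go import *
from meas import caps
n="square";pick(n,MAT[n],.003); place(n,HOME[n],.004)
r.move_ptp([.62,.03,.34],Q);snap("wrist","w7");caps("wtray");caps("w7")
r.move_ptp([.40,-.10,.40],Q);snap("side","s7")
a=dict(np.load("wtray.npz"));b=dict(np.load("w7.npz"))
cr=lambda d:cv2.resize(d["pixels"][110:285,160:400,::-1],None,fx=1.66,fy=1.66)
cv2.imwrite("pics/cmp.png",np.hstack([cr(a),cr(b)]))
for n in("scene","side"):
    d,T=snap(n,n+"8");o=dict(np.load(n+"0.npz"));c=lambda d:[(round(C[0],1),round(C[1],1),int(S[4])) for S,C in zip(*cv2.connectedComponentsWithStats(blue(d))[2:]) if 60<S[4]<400]
    print(n,c(o),c(d))
print(r.sense()["clock"])
E
```

```text
square hit False [0.4354 0.4099 0.0906]
width 0.0385
w 0.0386 df [ 0.18  0.88 -3.9 ] 1.74 t 63.0333
square placed hit True [0.5948 0.1083 0.091 ] dz -0.0 [ 1.  -0.6  2.5]
t 67.2917
cap [349.2 194.9] z 0.1574 xy [ 0.6157 -0.0429] diam mm [np.float64(42.5), np.float64(43.4)] n 1255
cap [214.1 205.7] z 0.1254 xy [0.5948 0.1084] diam mm [np.float64(38.3), np.float64(38.9)] n 830
cap [291.7 241.9] z 0.1275 xy [0.5496 0.0168] diam mm [np.float64(32.9), np.float64(34.2)] n 590
cap [350.2 195.8] z 0.1575 xy [ 0.6148 -0.0418] diam mm [np.float64(42.5), np.float64(43.3)] n 1265
cap [215.2 205.7] z 0.1253 xy [0.5945 0.1084] diam mm [np.float64(38.2), np.float64(38.7)] n 834
cap [292.7 242.4] z 0.1273 xy [0.5491 0.0173] diam mm [np.float64(33.0), np.float64(34.2)] n 602
scene [(np.float64(254.6), np.float64(184.0), 274), (np.float64(284.3), np.float64(181.2), 154), (np.float64(319.0), np.float64(195.2), 213), (np.float64(67.5), np.float64(220.6), 243), (np.float64(426.9), np.float64(268.6), 223), (np.float64(473.2), np.float64(277.2), 157)] [(np.float64(254.8), np.float64(183.9), 276), (np.float64(284.5), np.float64(181.3), 156), (np.float64(318.9), np.float64(195.0), 208), (np.float64(67.5), np.float64(220.6), 244), (np.float64(426.8), np.float64(268.6), 224), (np.float64(473.2), np.float64(277.2), 157)]
side [(np.float64(269.8), np.float64(157.7), 96), (np.float64(303.7), np.float64(173.7), 172), (np.float64(261.5), np.float64(182.9), 236)] [(np.float64(269.6), np.float64(157.7), 94), (np.float64(303.2), np.float64(173.6), 172), (np.float64(261.5), np.float64(182.6), 218)]
69.1167
```

View pics/cmp.png

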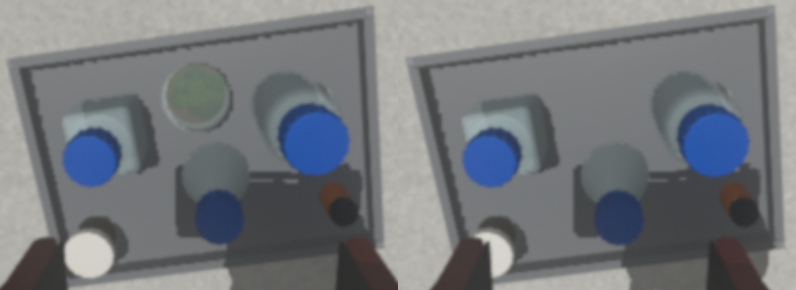

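View pics/s7.png

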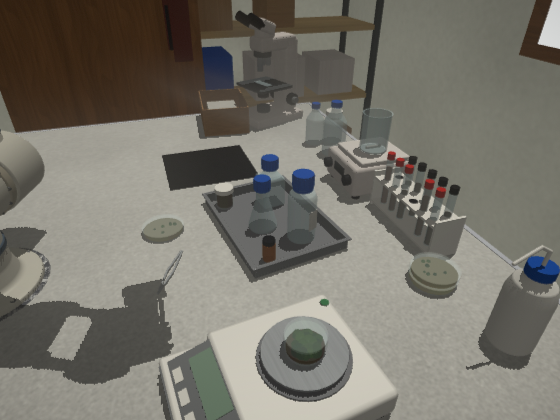

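Before and after match within about 0.5 px in the fixed cameras. The vessels are upright in their spots, the jar and vial are unmoved, the dish is on the pan and the arm is clear, so I'm handing in.

```bash
python3 -c "
from cell import r
r.close_job()"
```

```text
the job is handed in; nothing more can be done
```

The job is done and handed in at about 69 s of the 147 s allowed. I moved the square bottle, flask and tall bottle by their caps to the mat. I then set the dish on the balance pan and put the vessels back in the order tall, flask, square.

- **Vessels:** in the fixed cameras the caps are back within about 0.5 px of where they started. In the wrist camera they are within about 1.5 mm. All three stand upright, and the square bottle looks to have its original heading.
- **Dish:** it stayed put while the vessels were moved. It now sits about 2 mm from the measured pan centre.
- **Jar and vial:** they look unmoved in the before and after pictures. I compared these by eye only, and a finger partly hid the jar in the last wrist picture.

One disagreement remains. The side camera reads several millimetres off the other two (about 5 mm on the caps, up to 10 mm on the pan), so I went by the wrist camera, which agreed with the scene camera to about 3 mm. No check failed.

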